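Open the clamped seed jar and hold its lid over the mouth

ROBOT

A 6-joint arm with a two-finger parallel gripper is mounted at the origin on the work surface. World frame = base frame: x ahead of the robot, y to its left, z up, the work surface at z = 0. Lengths are in m, angles in rad, forces in N, time in s.
With the tool pointing down it reaches from about 0.25 to 0.775 m from the base axis. Payload 4 kg.
Tool frame: the origin (TCP) lies midway between the tips of the shut fingers; the grasp point (between the pads) lies 19 mm behind it; z points along the fingers, x is the direction in which the jaws open and shut, and the axes are right-handed (so a half turn about z gives the same grasp; the last joint's range is limited). The gripper opens to 94 mm and grips with 3 to 60 N. Pads are 16 mm wide; open, the fingers measure 119 mm over their backs; the gripper's body (75 mm by 177 mm) begins 78 mm behind the grasp point.
Start: joints at [-1.26, 0.087, 1.371, -0, 1.684, -0.103], TCP at [0.221, -0.504, 0.206] pointing down, gripper open.
Joint ranges: [-3.1, 3.1], [-0.76, 2.03], [0.27, 2.55], [-1.08, 4.22], [0.17, 2.65], [-2.57, 2.57]. Speed limits (rad/s): [2.79, 2.79, 3.14, 3.14, 3.14, 3.14].

INTERFACE

Orientations are given as [roll, pitch, yaw] about the fixed x, y, z axes, in that order (R = Rz(yaw) Ry(pitch) Rx(roll)).
In Python, from bench import robot, eyes, close_job gives the robot as it stands.
- The arm moves only by the shell command python3 -m jog 'ROWS'. ROWS is JSON, a list of rows, each a list of 3 entries, a list of its own where there are three numbers: the turn, a rotation vector about the tool's x, y, z in degrees, then the shift along the tool's x, y, z in mm, then the closure, from -1 (fully open) to 1 (shut). In form: [[[wx, wy, wz], [x, y, z], claw], ...]. A call has 1 to 5 rows; each row is the pose to reach, as a shift and turn from the pose commanded when the call began, along the tool's axes at that moment; what a row does not reach only later rows make up. A row lasts 1/10 s, in which the tool goes at most 50 mm and 8.59 degrees, less where a joint would pass 70% of its speed; a pose out of reach is approached as far as the arm can. A call with a gripper value outside its range is refused whole. The fingers move at their own pace and stop on an object; the grip force is fixed at half the most. Time passes only in rows, so rows that repeat a pose let the fingers close. It gives the time, the measured TCP pose, the force and the opening at its end, in the units of the state.
- robot.get_obs(): the state, without advancing time (a new reading comes with each control period).
- eyes.snapshot(name): name is "side" or "top"; returns (picture, depth): 400x640x3 uint8, red, green, blue; 400x640 float32, m along the optical axis (not along the pixel's ray), 0 where there is no reading.
- eyes.camera_params(name): a dict with "mtx" (3x3 intrinsics, pixels), "k1" (the pictures are not rectified: a ray, as slopes to the right and down, at radius r is drawn at 1 + k1 r^2 times it, then the intrinsics apply), "world_to_cam" (4x4, takes a point from world to camera coordinates). Camera axes: x right, y up, looking along -z (the intrinsics and any distortion apply to the point x, -y, -z); pixel columns grow to the right and rows downward; lengths in m; the calibration is good to about 2 mm. A picture is of the moment at which its call begins. camera_params takes no time and is no camera call.
- close_job(): hands the job in, once; it reports no verdict.
The state is a dict: "time": time; "joint_positions": joint angles; "qvel": joint speeds; "joint_torque": joint torques, N m; "tool_pos": TCP position; "ee_rot": TCP orientation; "wrist_force": force on the tool from outside, world axes, zero at the start; "wrist_torque": the same for the moment, N m; "width": finger opening in m.
Only numpy, scipy, OpenCV 4.12 (cv2) and the standard library are available. Lean on these libraries where they do the work, as an engineer would, in place of code of your own. Each camera call takes 0.05 s, during which the arm holds its last target. There are 200 camera calls.

TASK

The brown glass seed jar standing in the bench clamp has to be opened for a moment so that a colleague can slip a seed packet out before the rest draw damp. Brace it first by turning the clamp's knob clockwise until it clicks past its detent, then unscrew the tight tin lid anticlockwise just until its threads let go and lift it straight off; the jar must not turn or rise in the clamp, and the things standing around it stay where they are. Finish while holding the lid in the gripper, level and still, two or three centimetres straight above the open mouth, with the clamp left locked.

Things in the scene. Friction and masses are not known exactly. Their poses are not given: they have to be found in the camera images.
- clamp: Bench jar clamp, fixed to the table: grey base plate 110 x 236 mm, 12 mm thick. Origin under the plate's centre on the table, z up. Its y axis runs along the plate: the V-block and jar are at the -y end (jar axis about y = -50 mm), the lock knob at the +y end (knob axis y = +65 mm). V-block, jaw and rails are no higher than 62 mm above the table.
- seat (a point): Centre of the top of the rubber seat in the clamp, on which the jar stands, 15 mm above the table.
- lock_knob (a joint): Clamp's lock knob angle (rad). Start 0 to 0.12 = open, jar loose with 2 to 4 mm play. Grows clockwise from above, to a stop at 1.40. Through a toggle link it drives the sprung jaw, which bears on the jar from about 0.4 rad, with up to about 0.2 N m at the knob. Its detent is the link's dead centre at 1.05 rad: past it the knob snaps on to the stop by itself and stays locked.
- knob_grip (a point): Grip point of the knob, on its axis, in the middle of its black grip bar, 63 mm above the table. The bar is 64 mm long, 15 mm thick and 26 mm high (50 to 76 mm above the table). This frame turns with the knob: x along the bar, z up; at joint value 0 the bar lies across the clamp (along its x).
- jar: Loose brown glass jar, 0.35 kg, 72 mm diameter, 98 mm high with a 51 mm neck, standing upright on the clamp's seat between V-block and jaw. Origin at the centre of its underside, z up along its axis. The body reaches 70 mm up, the shoulder to 79 mm. Three short thread ramps round the neck, each over 60 degrees.
- jar_mouth (a point): Centre of the jar's rim, 98 mm above the jar's underside (113 mm above the table); z up.
- jar_label (a point): Middle of the blank paper label on the jar's side, 37 mm up: shows whether the jar turns.
- lid: Tight twist-off tin lid, 45 g, 66 mm diameter, 20.5 mm high. Origin: centre of its open lower edge, at the start 98 mm above the table, 15 mm below the jar's rim; z up. Takes about 0.5 N m, rising 1 mm; its lugs leave the threads after about 62 degrees (1.1 rad) anticlockwise, it springs up 2 mm and lifts off freely; past 100 degrees (1.75 rad) the lugs run against the next threads.
- lid_edge (a point): Point on the lid's skirt, 33 mm from its axis along its x, 10 mm above its lower edge. At the start it lies at the same bearing as the jar's own x axis.
- spare_jar: Bystander: clear glass jar with tin lid, 60 mm diameter, 90 mm high, behind the clamp; origin under it.
- vial_tall: Bystander: capped glass vial, 26 mm diameter, 72 mm high, behind the clamp; origin under it.
- vial_short: Bystander: capped glass vial, 26 mm diameter, 52 mm high, behind the clamp; origin under it.
- magnifier: Bystander: hand magnifier lying in front of the clamp, lens 82 mm across, 85 mm handle towards its -x; origin under the lens.
- forceps: Bystander: steel forceps 137 mm long, 10 mm high, lying beyond the knob end of the clamp; origin under the middle.
- seed_box: Bystander: divided wooden box 130 x 85 x 45 mm, to the robot's right; origin under it.
- tub: Bystander: plastic tub with lid, 158 x 128 x 75 mm, to the robot's left; origin under it.
There are look-alikes about, which are no part of the job. What is meant by the lid is not red, and is the larger of those in its own colour.

How it is judged:
On the way, in this order (a step that is already met when the one before it is completed fails the run):
1. the knob has clicked past its detent and the clamp is locked on the jar (value of joint lock_knob above 1.2 rad), for 0.2 s.
2. with the clamp locked, the lid is free of the threads and off the jar (value of joint lock_knob above 1.2 rad and z of lid in the frame of jar_mouth above 0.004 m and contact force between lid and jar below 0.1 N), for 0.1 s.
At the end, for the whole second after the job is handed in: Lid held in the fingers clear of the jar, lower edge 10 to 45 mm above the rim, within 18 mm of the mouth's axis, level within 0.2 rad, slower than 20 mm/s; knob locked (over 1.2 rad); jar upright within 0.08 rad and within 8 mm of its seat (value of joint lock_knob above 1.2 rad and contact force between the fingers and lid above 3 N and contact force between lid and jar below 0.1 N and z of lid in the frame of jar_mouth between 0.01 and 0.045 m and horizontal distance between lid and jar_mouth below 0.018 m and angle between lid's own z axis and vertical below 0.2 rad and linear speed of lid below 0.02 m/s and distance between jar and seat below 0.008 m and angle between jar's own z axis and vertical below 0.08 rad); the arm keeps its last pose, push and grip.
It fails at once if the jar is turned, lifted or shifted in the clamp: its label moves more than 12 mm (distance of jar_label from where it was at the start of the episode above 0.012 m).
It fails at once if the lid, still on the jar, is wrenched on past the free gap into the next threads (more than about 110 degrees) (x of lid_edge in the frame of jar below -0.0115 m and z of lid in the frame of jar_mouth below -0.004 m).
It fails at once if a bystander is pushed or knocked more than 30 mm (distance of any of spare_jar, vial_tall, vial_short, magnifier, forceps, seed_box, tub from where it was at the start of the episode above 0.03 m).
It also fails if it takes over 45 s, if anything falls off the work surface, if the arm or the gripper's body presses on something with over 40 N, if the wrist force passes 120 N, or if a joint passes its speed limit or range.

## Working session

There is one attempt and no reset: what is moved stays moved. The work goes in short steps, Python scripts to look and compute and a shell command to move; the robot and the scene stay as the last step left them, time stands still between calls to the robot, and variables do not carry over. Pictures are saved under pics/ and viewed, about 8 in all and at most 12, crops included, and the job is handed in when it is done.

```bash
mkdir -p pics; cat > h.py <<'E'
import numpy as np, cv2
from bench import robot, eyes
def snap(n,f=None):
    p,d=eyes.snapshot(n)
    if f: cv2.imwrite('pics/'+f,cv2.cvtColor(p,cv2.COLOR_RGB2BGR))
    return p,d
def ray(n,u,v):
    c=eyes.camera_params(n);K=np.array(c['mtx']);k=c['k1'];T=np.array(c['world_to_cam'])
    d=np.array([(u-K[0,2])/K[0,0],(v-K[1,2])/K[1,1]]);s=d.copy()
    for _ in range(20): s=d/(1+k*(s@s))
    R=T[:3,:3];o=-R.T@T[:3,3]
    return o,R.T@np.array([s[0],-s[1],-1.])
def onz(n,u,v,z):
    o,r=ray(n,u,v);return o+r*(z-o[2])/r[2]
def dep(n,u,v,d):
    o,r=ray(n,u,v);return o+r*d
E
python3 - <<'E'
from h import *
p,d=snap('top','top0.png');q,e=snap('side','side0.png')
print(robot.get_obs())
for n in('top','side'):print(eyes.camera_params(n))
E
```

```text
{'time': 0.1, 'joint_positions': array([-1.26011291e+00,  8.78898479e-02,  1.37209865e+00, -2.84347707e-05,
        1.68359040e+00, -1.03091155e-01]), 'qvel': array([ 2.66989621e-04, -4.53425212e-05, -3.25669744e-03, -1.92597631e-04,
       -1.23558524e-03, -1.11443445e-03]), 'joint_torque': array([ 1.63884313e-03, -3.41252875e+01, -3.03302264e+01,  7.19170365e-02,
        3.04680713e-02, -9.20683715e-05]), 'tool_pos': array([ 0.2209772 , -0.50311763,  0.2044187 ]), 'ee_rot': array([-3.14141636e+00,  1.97860326e-03, -1.15702476e+00]), 'wrist_force': array([0.3997875 , 0.79334402, 0.15358443]), 'wrist_torque': array([ 0.01603838, -0.02832469, -0.01049364]), 'width': 0.09378481504244808}
{'mtx': array([[451.08002623,   0.        , 313.02247794],
       [  0.        , 451.08002623, 194.75069974],
       [  0.        ,   0.        ,   1.        ]]), 'k1': -0.03506095257158609, 'world_to_cam': array([[ 0.00772765, -0.9997898 , -0.01899036,  0.0289621 ],
       [ 0.99075187,  0.00508233,  0.13559096, -0.49138828],
       [-0.13546595, -0.01986253,  0.99058289, -1.40731071],
       [ 0.        ,  0.        ,  0.        ,  1.        ]])}
{'mtx': array([[422.15168382,   0.        , 324.04493168],
       [  0.        , 422.15168382, 199.20451013],
       [  0.        ,   0.        ,   1.        ]]), 'k1': -0.09265756712353991, 'world_to_cam': array([[ 0.98112554, -0.19306651, -0.01086256, -0.47448226],
       [ 0.11790306,  0.55274442,  0.82496816, -0.17002897],
       [-0.15326951, -0.81067806,  0.5650748 , -1.17666976],
       [ 0.        ,  0.        ,  0.        ,  1.        ]])}
```

View pics/top0.png

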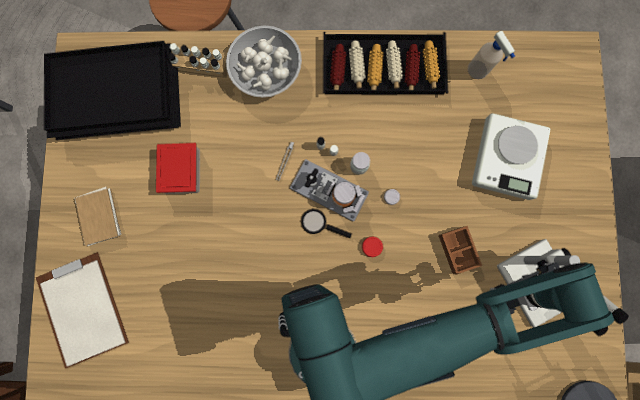

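View pics/side0.png

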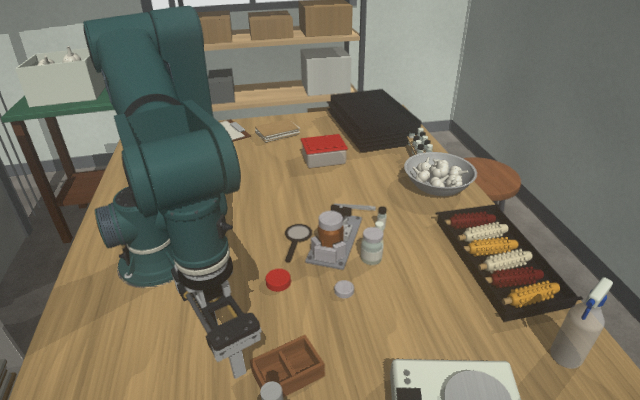

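Candidates for the lid, by top-view pixel:
- (345,192): tin lid on the brown jar in the clamp.
- (361,161): spare jar's lid.
- (392,197): small loose tin lid.
- (372,246): red lid, which is excluded.
- Side view (272,392): tin item near the box.

I choose (345,192), the tin lid on the brown jar. A close crop will check it.

```bash
python3 - <<'E'
from h import *
p,d=snap('top');q,e=snap('side')
a=cv2.resize(p[125:245,260:420],None,fx=5,fy=5,interpolation=cv2.INTER_CUBIC)[:,:,::-1]
b=cv2.resize(q[190:280,280:400],None,fx=5,fy=5,interpolation=cv2.INTER_CUBIC)[:,:,::-1]
cv2.imwrite('pics/ctop.png',a);cv2.imwrite('pics/cside.png',b)
for u,v in[(345,192),(340,190),(350,194),(361,160),(312,178),(392,197)]:
    print(u,v,dep('top',u,v,d[v,u]).round(3))
# points by depth in top view, world
c=np.array([[*dep('top',u,v,d[v,u]),u,v] for v in range(150,230) for u in range(280,380)])
for lo,hi,nm in[(.11,.125,'lidtop'),(.066,.085,'knobbar')]:
    m=c[(c[:,2]>lo)&(c[:,2]<hi)]
    print(nm,len(m)); 
    if nm=='knobbar': m=m[m[:,3]<330]
    else: m=m[(m[:,3]<358)]
    if len(m): print(m.mean(0).round(4),m.min(0).round(3),m.max(0).round(3), 'area r',len(m))
E
```

```text
345 192 [ 0.488 -0.065  0.122]
340 190 [ 0.494 -0.051  0.119]
350 194 [ 0.483 -0.081  0.112]
361 160 [ 0.592 -0.117  0.093]
312 178 [0.538 0.035 0.075]
392 197 [ 0.487 -0.222  0.017]Traceback (most recent call last):
  File "<stdin>", line 9, in <module>
  File "h.py", line 16, in dep
    o,r=ray(n,u,v);return o+r*d
        ~~~^^^^^^^
  File "h.py", line 8, in ray
    c=eyes.camera_params(n);K=np.array(c['mtx']);k=c['k1'];T=np.array(c['world_to_cam'])
ValueError: time passes only in moves, steps and waits
```

View pics/ctop.png

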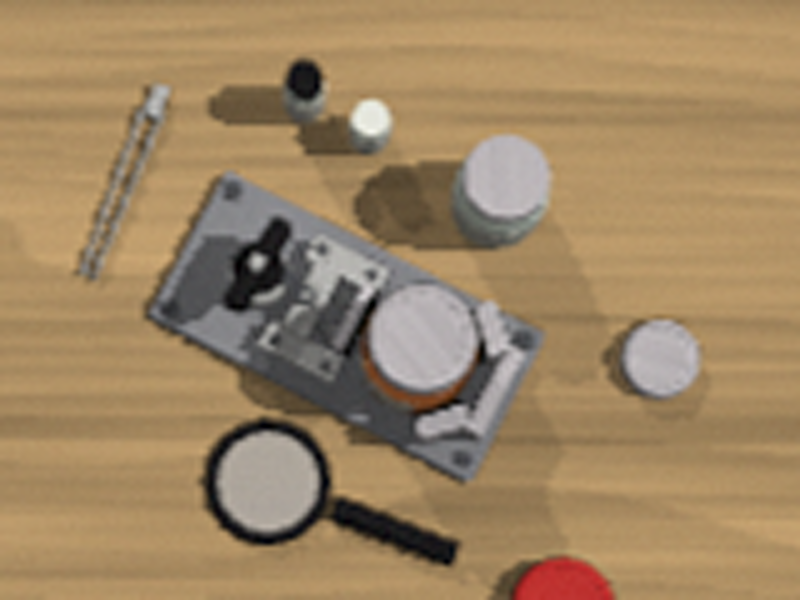

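View pics/cside.png

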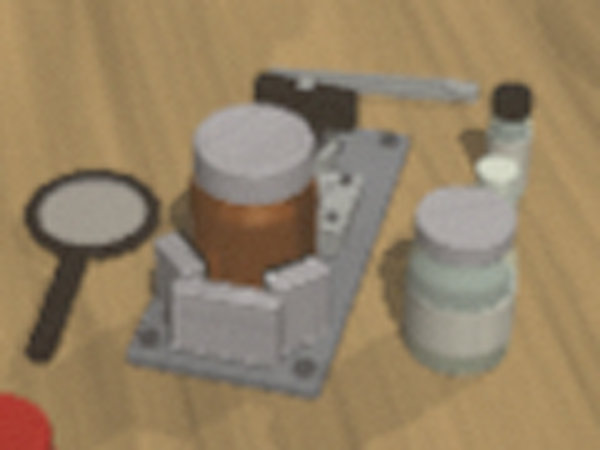

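The close crop confirms the choice: brown jar with a large tin lid, centre about (344.8,192.6) in the top view. The knob bar is at about (312,177.4), running from (316.4,169.4) to (307.6,185.4).

```bash
cat > h.py <<'E'
import numpy as np, cv2
from bench import robot, eyes
C={n:eyes.camera_params(n) for n in('top','side')}
def snap(n,f=None):
    p,d=eyes.snapshot(n)
    if f: cv2.imwrite('pics/'+f,cv2.cvtColor(p,cv2.COLOR_RGB2BGR))
    return p,d
def ray(n,u,v):
    c=C[n];K=c['mtx'];k=c['k1'];T=c['world_to_cam']
    d=np.array([(u-K[0,2])/K[0,0],(v-K[1,2])/K[1,1]]);s=d.copy()
    for _ in range(20): s=d/(1+k*(s@s))
    R=T[:3,:3];o=-R.T@T[:3,3]
    return o,R.T@np.array([s[0],-s[1],-1.])
def onz(n,u,v,z):
    o,r=ray(n,u,v);return o+r*(z-o[2])/r[2]
def dep(n,u,v,d):
    o,r=ray(n,u,v);return o+r*d
def tri(a,b):
    (o1,r1),(o2,r2)=ray('top',*a),ray('side',*b)
    t=np.linalg.lstsq(np.c_[r1,-r2],o2-o1,rcond=None)[0]
    return (o1+r1*t[0]+o2+r2*t[1])/2, np.linalg.norm(o1+r1*t[0]-o2-r2*t[1])
E
python3 - <<'E'
from h import *
f=lambda x,y:(260+(x+.5)/5-.5,125+(y+.5)/5-.5)
cs=[onz('top',*f(*c),.012) for c in[(225,172),(545,325),(470,482),(150,315)]]
print(np.round(cs,4),[np.linalg.norm(cs[i]-cs[i-1]).round(3) for i in range(4)])
c=np.mean(cs,0);y=((cs[0]+cs[3])-(cs[1]+cs[2]))[:2];y/=np.linalg.norm(y)
print('centre',c.round(4),'y axis deg',np.degrees(np.arctan2(y[1],y[0])))
print('pred jar',c[:2]-.05*y,'pred knob',c[:2]+.065*y)
print('lid',onz('top',*f(424,338),.1185),tri(f(424,338),(280+255/5,190+141/5)))
a,b=onz('top',*f(282,220),.076),onz('top',*f(235,305),.076)
print('knob',(a+b)/2,np.linalg.norm(a-b),np.degrees(np.arctan2(*(a-b)[[1,0]])))
print('spare',onz('top',*f(506,177),.09),'vials',onz('top',*f(304,78),.072),onz('top',*f(371,117),.052))
print(robot.get_obs()['time'])
# depth checks: mask lid/knob
p,d=snap('top')
P=np.array([[*dep('top',u,v,d[v,u])] for v in range(150,230) for u in range(280,380) if d[v,u]>0])
m=P[(P[:,2]>.105)&(P[:,2]<.135)];print('lid depth',len(m),m.mean(0),np.ptp(m,0))
m=P[(P[:,2]>.066)&(P[:,2]<.086)&(P[:,1]>-.01)];print('bar depth',len(m),m.mean(0),np.ptp(m,0))
w,V=np.linalg.eigh(np.cov(m[:,:2].T));print(np.degrees(np.arctan2(V[1,1],V[0,1])))
E
```

```text
[[ 0.6124  0.0611  0.012 ]
 [ 0.5119 -0.1476  0.012 ]
 [ 0.4097 -0.0985  0.012 ]
 [ 0.5173  0.109   0.012 ]] [np.float64(0.107), np.float64(0.232), np.float64(0.113), np.float64(0.234)]
centre [ 0.5128 -0.019   0.012 ] y axis deg 63.44083810311941
pred jar [ 0.49047211 -0.06371976] pred knob [0.5418911  0.03914465]
lid [ 0.48781824 -0.06378515  0.1185    ] (array([ 0.48970606, -0.0640369 ,  0.11680235]), np.float64(0.003272172074950499))
knob [0.54098524 0.03704085 0.076     ] 0.06114974812010173 -28.16748456652644
spare [ 0.5928824 -0.1161582  0.09     ] vials [0.66017729 0.00937005 0.072     ] [ 0.63992652 -0.03353014  0.052     ]
0.2
lid depth 371 [ 0.48817823 -0.06401949  0.11863882] [0.06267603 0.06362957 0.02142634]
bar depth 101 [0.5410739  0.03623566 0.07615818] [0.0565509  0.04029119 0.01899812]
149.24680518634577
```

```bash
cat >> h.py <<'E'
from scipy.spatial.transform import Rotation as Ro
def go(pos,yaw):
    """shift (mm) in present tool axes and turn (deg) to a downward pose"""
    o=robot.get_obs();R=Ro.from_euler('xyz',o['ee_rot'])
    T=Ro.from_euler('xyz',[np.pi,0,np.radians(yaw)])
    print('t',round(o['time'],2),'pos',o['tool_pos'].round(4),'rpy',np.degrees(o['ee_rot']).round(1),'F',o['wrist_force'].round(1),'M',o['wrist_torque'].round(2),'w',round(o['width'],4),'j6',o['joint_positions'][5].round(2))
    print('turn',np.degrees((R.inv()*T).as_rotvec()).round(1),'shift',(R.inv().apply(np.array(pos)-o['tool_pos'])*1000).round(1))
E
python3 - <<'E'
from h import *
go([.541,.037,.20],61)
p,d=snap('top')
P=np.array([[*dep('top',u,v,d[v,u])] for v in range(150,230) for u in range(280,380) if d[v,u]>0])
a=np.radians(63.4);Y=np.array([np.cos(a),np.sin(a)]);X=np.array([Y[1],-Y[0]])
q=P[:,:2]-[.541,.037];u=q@X;v=q@Y
for y in range(-70,40,5):
    m=(abs(u)<.05)&(abs(v*1e3-y)<2.5)
    print(y,[ (P[m&(abs(u*1e3-x)<5)][:,2].max()*1e3).round() if (m&(abs(u*1e3-x)<5)).any() else None for x in range(-40,50,10)])
E
```

```text
t 0.25 pos [ 0.2211 -0.5033  0.2049] rpy [-1.80e+02  1.00e-01 -6.63e+01] F [ 0.7 -0.2 -0.3] M [ 0.02 -0.01  0.09] w 0.0941 j6 -0.1
turn [-1.000e-01  0.000e+00 -1.273e+02] shift [-366.1 -510.2    5.3]
-70 [np.float64(35.0), np.float64(40.0), np.float64(63.0), np.float64(67.0), np.float64(66.0), np.float64(63.0), np.float64(57.0), np.float64(42.0), np.float64(35.0)]
-65 [np.float64(36.0), np.float64(40.0), np.float64(66.0), np.float64(63.0), np.float64(64.0), np.float64(62.0), np.float64(60.0), np.float64(36.0), np.float64(40.0)]
-60 [np.float64(33.0), np.float64(35.0), np.float64(31.0), np.float64(34.0), np.float64(15.0), np.float64(37.0), np.float64(39.0), np.float64(40.0), np.float64(35.0)]
-55 [np.float64(37.0), np.float64(38.0), np.float64(37.0), np.float64(38.0), np.float64(16.0), np.float64(37.0), np.float64(30.0), np.float64(33.0), np.float64(33.0)]
-50 [np.float64(36.0), np.float64(35.0), np.float64(33.0), np.float64(37.0), np.float64(20.0), np.float64(34.0), np.float64(32.0), np.float64(37.0), np.float64(35.0)]
-45 [np.float64(35.0), np.float64(35.0), np.float64(37.0), np.flo
[... 2026 characters left out ...]
 np.float64(12.0), np.float64(14.0)]
20 [np.float64(13.0), np.float64(13.0), np.float64(11.0), np.float64(17.0), np.float64(30.0), np.float64(12.0), np.float64(17.0), np.float64(17.0), np.float64(18.0)]
25 [np.float64(14.0), np.float64(16.0), np.float64(17.0), np.float64(12.0), np.float64(13.0), np.float64(15.0), np.float64(16.0), np.float64(18.0), np.float64(16.0)]
30 [np.float64(13.0), np.float64(16.0), np.float64(14.0), np.float64(16.0), np.float64(18.0), np.float64(16.0), np.float64(19.0), np.float64(16.0), np.float64(18.0)]
35 [np.float64(15.0), np.float64(17.0), np.float64(17.0), np.float64(15.0), np.float64(14.0), np.float64(19.0), np.float64(17.0), np.float64(13.0), np.float64(14.0)]
```

```bash
python3 -m jog '[[[0,0,-8.5],[-29,-40,0],-1],[[0,0,-17],[-58,-80,0],-1],[[0,0,-25.5],[-87,-120,0],0],[[0,0,-34],[-116,-160,0],0],[[0,0,-42.5],[-145,-200,0],0.1]]'
python3 -c "
from h import *
go([.541,.037,.2],61)"
```

```text
time: 0.8
tool_pos: [0.3465, -0.2887, 0.2056]
ee_rot: [3.141, -0.001, -0.41]
wrist_force: [1.2, 0.4, -0.9]
width: 0.0734
t 0.8 pos [ 0.3465 -0.2887  0.2056] rpy [180.   -0.  -23.5] F [ 1.2  0.4 -0.9] M [-0.02 -0.09 -0.04] w 0.0734 j6 -0.41
turn [  0.   -0.  -84.5] shift [  48.6 -376.2    5.6]
```

```bash
python3 -m jog '[[[0,0,-8.5],[6,-48,0],0.1],[[0,0,-17],[12,-96,0],0.1],[[0,0,-25.5],[18,-144,0],0.1],[[0,0,-34],[24,-190,0],0.1],[[0,0,-42.5],[30,-230,0],0.1]]'
python3 -c "
from h import *
go([.541,.037,.2],61)"
```

```text
time: 1.3
tool_pos: [0.4669, -0.0898, 0.2057]
ee_rot: [3.141, -0.001, 0.334]
wrist_force: [0.6, -0.9, -0.0]
width: 0.0425
t 1.3 pos [ 0.4669 -0.0898  0.2057] rpy [180.   -0.   19.1] F [ 0.6 -0.9 -0. ] M [ 0.01 -0.12 -0.02] w 0.0425 j6 -0.64
turn [  0.   -0.  -41.9] shift [111.5 -95.6   5.7]
```

```bash
python3 -m jog '[[[0,0,-8.4],[28,-24,0],0.1],[[0,0,-16.8],[56,-48,0],0.1],[[0,0,-25.2],[84,-72,20],0.1],[[0,0,-33.6],[111,-95,50],0.1],[[0,0,-42],[111,-95,80],0.1]]'
python3 - <<'E'
from h import *
go([.541,.037,.051],61)
p,d=snap('top');q,e=snap('side')
a=cv2.resize(p[125:245,260:420],None,fx=3,fy=3,interpolation=cv2.INTER_CUBIC)[:,:,::-1]
b=cv2.resize(q[140:280,280:400],None,fx=3,fy=3,interpolation=cv2.INTER_CUBIC)[:,:,::-1]
b=cv2.resize(b,(309,360))
cv2.imwrite('pics/k1.png',np.hstack([a,b]))
E
```

```text
time: 1.8
tool_pos: [0.5426, 0.0371, 0.1248]
ee_rot: [3.14, -0.002, 1.07]
wrist_force: [-0.1, -1.1, -1.3]
width: 0.0421
t 1.8 pos [0.5426 0.0371 0.1248] rpy [ 1.799e+02 -1.000e-01  6.130e+01] F [-0.1 -1.1 -1.3] M [-0.05 -0.14 -0.04] w 0.0421 j6 -1.11
turn [ 0.1 -0.1  0.3] shift [-1.  -1.5 73.8]
```

View pics/k1.png

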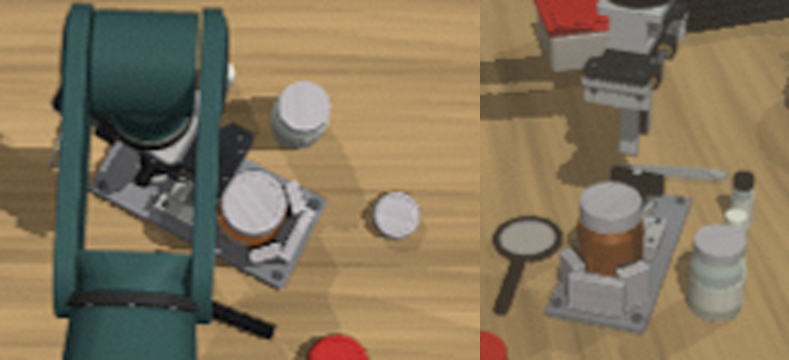

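The gripper hangs above the knob bar, with its fingers at about (628,130) and the bar at (637,180) in the composite. The bystanders are clear, so I descend.

```bash
python3 -m jog '[[[0,0,0],[-1,-1,25],0.1],[[0,0,0],[-1,-1,50],0.1],[[0,0,0],[-1,-1,73],0.1],[[0,0,0],[-1,-1,74],0.1]]'
python3 -c "
from h import *
go([.541,.037,.051],61)"
```

```text
time: 2.3
tool_pos: [0.5439, 0.0314, 0.06]
ee_rot: [3.13, -0.004, 1.055]
wrist_force: [-5.0, -2.2, 21.7]
width: 0.0421
t 2.3 pos [0.5439 0.0314 0.06  ] rpy [179.3  -0.2  60.4] F [-5.  -2.2 21.7] M [0.03 0.55 0.07] w 0.0421 j6 -1.1
turn [ 0.7 -0.2 -0.6] shift [ 3.4 -5.4  8.9]
```

Contact at z = 60 mm with 22 N. I back off and look.

```bash
python3 -m jog '[[[0,0,0],[0,0,-24],0.1],[[0,0,0],[0,0,-25],0.1],[[0,0,0],[0,0,-25],0.1]]'
python3 - <<'E'
from h import *
go([.541,.037,.051],61)
q,e=snap('side');p,d=snap('top')
b=cv2.resize(q[170:260,300:400],None,fx=6,fy=6,interpolation=cv2.INTER_CUBIC)[:,:,::-1]
cv2.imwrite('pics/k2.png',b)
E
```

```text
time: 2.6
tool_pos: [0.5405, 0.0325, 0.0781]
ee_rot: [3.138, -0.001, 1.057]
wrist_force: [0.6, 0.4, -0.2]
width: 0.0424
t 2.6 pos [0.5405 0.0325 0.0781] rpy [ 1.798e+02 -1.000e-01  6.060e+01] F [ 0.6  0.4 -0.2] M [ 0.01 -0.1  -0.03] w 0.0424 j6 -1.1
turn [ 0.2 -0.1 -0.4] shift [ 4.1 -1.9 27.1]
```

View pics/k2.png

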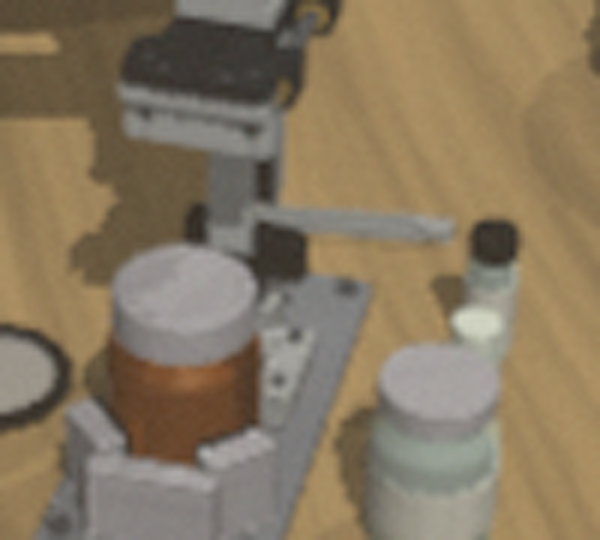

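The black round hub under the bar reaches about 60 mm, and the force and moment place the contact on it, under the +x finger. I'll centre on the knob and grip the bar above the hub with the TCP at 63 mm.

```bash
python3 -m jog '[[[0,0,0],[4,-2,0],0.1],[[0,0,0],[4,-2,7],0.1],[[0,0,0],[4,-2,14],0.1],[[0,0,0],[4,-2,14],0.1]]'
python3 -c "
from h import *
go([.541,.037,.063],61)"
```

```text
time: 3.1
tool_pos: [0.5382, 0.0378, 0.0601]
ee_rot: [-3.138, 0.002, 1.06]
wrist_force: [-0.7, 0.6, 0.6]
width: 0.0421
t 3.1 pos [0.5382 0.0378 0.0601] rpy [-1.798e+02  1.000e-01  6.070e+01] F [-0.7  0.6  0.6] M [ 0.06 -0.22  0.02] w 0.0421 j6 -1.09
turn [-0.2  0.1 -0.3] shift [ 0.7  2.8 -2.9]
```

```bash
python3 -m jog '[[[0,0,0],[0,2,-2],0.6],[[0,0,0],[0,2,-2],1],[[0,0,0],[0,2,-2],1],[[0,0,0],[0,2,-2],1],[[0,0,0],[0,2,-2],1]]'
python3 -c "
from h import *
go([.541,.037,.063],61)"
```

```text
time: 3.6
tool_pos: [0.5429, 0.0397, 0.0649]
ee_rot: [3.141, -0.007, 1.06]
wrist_force: [3.5, 7.5, -1.9]
width: 0.015
t 3.6 pos [0.5429 0.0397 0.0649] rpy [180.   -0.4  60.7] F [ 3.5  7.5 -1.9] M [ 1.31 -0.7   0.01] w 0.015 j6 -1.1
turn [ 0.  -0.4 -0.3] shift [-3.3 -0.4  1.9]
```

Gripped: the width reads 15 mm, the bar's thickness. I shift 3 mm to relieve the side force, then turn clockwise.

```bash
python3 -m jog '[[[0,0,0],[3,0,0],1],[[0,0,8],[3,0,0],1],[[0,0,16],[3,0,0],1],[[0,0,24],[3,0,0],1],[[0,0,32],[3,0,0],1]]'
python3 -c "
from h import *
go([.541,.037,.063],-20)"
```

```text
time: 4.1
tool_pos: [0.5428, 0.0396, 0.0649]
ee_rot: [-3.141, -0.0, 0.496]
wrist_force: [-1.1, 1.3, 1.8]
width: 0.0146
t 4.1 pos [0.5428 0.0396 0.0649] rpy [-180.    -0.    28.4] F [-1.1  1.3  1.8] M [0.35 0.12 0.16] w 0.0146 j6 -0.53
turn [-0.   0.  48.4] shift [-2.8  1.4  1.9]
```

```bash
python3 -m jog '[[[0,0,8.5],[0,0,0],1],[[0,0,17],[0,0,0],1],[[0,0,25.5],[0,0,0],1],[[0,0,34],[0,0,0],1],[[0,0,42],[0,0,0],1]]'
python3 -m jog '[[[0,0,4],[0,0,0],1],[[0,0,6],[0,0,0],1],[[0,0,6],[0,0,0],1]]'
python3 -c "
from h import *
go([.541,.037,.063],-20)"
```

```text
time: 4.6
tool_pos: [0.5422, 0.0396, 0.0649]
ee_rot: [-3.141, 0.002, -0.238]
wrist_force: [-1.8, 2.7, 2.0]
width: 0.0148
time: 4.9
tool_pos: [0.5421, 0.0394, 0.0649]
ee_rot: [3.141, 0.001, -0.335]
wrist_force: [-3.8, 1.2, 4.1]
width: 0.0148
t 4.9 pos [0.5421 0.0394 0.0649] rpy [ 1.80e+02  1.00e-01 -1.92e+01] F [-3.8  1.2  4.1] M [0.14 0.58 0.64] w 0.0148 j6 0.3
turn [0.  0.1 0.8] shift [-0.3  2.6  1.9]
```

The knob is against its stop, with a reaction moment of 0.64 N m. I release and lift.

```bash
python3 -m jog '[[[0,0,-3],[0,0,0],0.1],[[0,0,-3],[0,0,0],0.1],[[0,0,-3],[0,0,0],0.1],[[0,0,-3],[0,0,-40],0.1],[[0,0,-3],[0,0,-80],0.1]]'
python3 -m jog '[[[0,0,0],[0,0,-30],-1],[[0,0,0],[-30,60,-40],-1],[[0,0,0],[-60,120,-40],-1],[[0,0,0],[-60,160,-40],-1],[[0,0,0],[-60,160,-40],-1]]'
python3 - <<'E'
from h import *
go([.488,-.064,.16],-40)
p,d=snap('top');q,e=snap('side')
a=cv2.resize(p[125:245,260:400],None,fx=3,fy=3,interpolation=cv2.INTER_CUBIC)[:,:,::-1]
b=cv2.resize(q[180:280,290:400],None,fx=3.6,fy=3.6,interpolation=cv2.INTER_CUBIC)[:,:,::-1]
cv2.imwrite('pics/k3.png',np.hstack([a,b]))
P=np.array([[*dep('top',u,v,d[v,u])] for v in range(150,230) for u in range(280,380) if d[v,u]>0])
m=P[(P[:,2]>.105)&(P[:,2]<.135)];print('lid depth',len(m),m.mean(0),np.ptp(m,0))
m=P[(P[:,2]>.066)&(P[:,2]<.09)&(P[:,1]>-.005)]
w,V=np.linalg.eigh(np.cov(m[:,:2].T));print('bar',len(m),m.mean(0),w**.5,np.degrees(np.arctan2(V[1,1],V[0,1])))
E
```

```text
time: 5.4
tool_pos: [0.5417, 0.039, 0.1435]
ee_rot: [3.14, 0.004, -0.285]
wrist_force: [1.3, -0.8, 0.6]
width: 0.0417
time: 5.9
tool_pos: [0.4388, -0.1001, 0.185]
ee_rot: [3.14, -0.001, -0.288]
wrist_force: [0.6, 0.2, -0.6]
width: 0.0788
t 5.9 pos [ 0.4388 -0.1001  0.185 ] rpy [ 1.799e+02 -1.000e-01 -1.650e+01] F [ 0.6  0.2 -0.6] M [-0.   -0.05 -0.01] w 0.0788 j6 -0.06
turn [ 0.1 -0.1 23.5] shift [ 36.9 -48.6  25. ]
lid depth 123 [ 0.48897913 -0.05029038  0.11946519] [0.06068272 0.05721897 0.02153081]
bar 99 [0.54093851 0.03591885 0.07554234] [0.00433225 0.01803633] 73.05059841584081
```

View pics/k3.png

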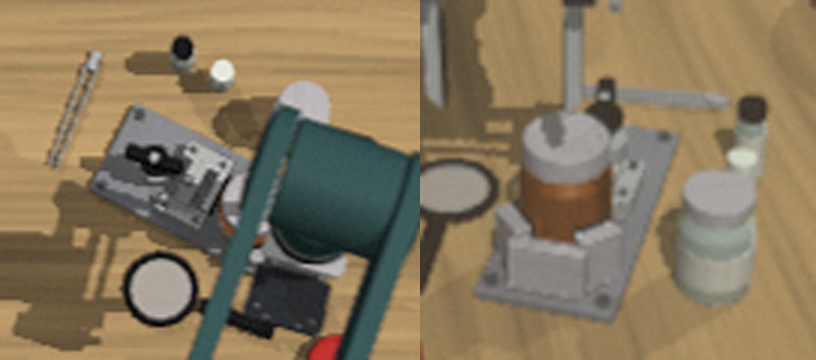

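The bar has turned from -29° to about -107°, so the knob is at about 1.4 rad and locked. The jar has not visibly moved: in the side view the lid is still at about (330.6,218.5). Next is the lid.

```bash
python3 -m jog '[[[0,0,8],[12,-16,0],-1],[[0,0,16],[25,-32,0],-1],[[0,0,23.5],[37,-47,0],-1],[[0,0,23.5],[38,-49,0],-1],[[0,0,23.5],[38,-49,0],-1]]'
python3 - <<'E'
from h import *
go([.489,-.065,.092],-40)
q,e=snap('side')
b=cv2.resize(q[160:270,270:390],None,fx=5,fy=5,interpolation=cv2.INTER_CUBIC)[:,:,::-1]
cv2.imwrite('pics/l1.png',b)
E
```

```text
time: 6.5
tool_pos: [0.4909, -0.0603, 0.1841]
ee_rot: [3.141, 0.001, -0.69]
wrist_force: [-0.5, -0.0, 0.2]
width: 0.094
t 6.5 pos [ 0.4909 -0.0603  0.1841] rpy [180.    0.  -39.6] F [-0.5 -0.   0.2] M [-0.01 -0.04  0.02] w 0.094 j6 0.45
turn [0.  0.  0.4] shift [ 1.6  4.8 92.1]
```

View pics/l1.png

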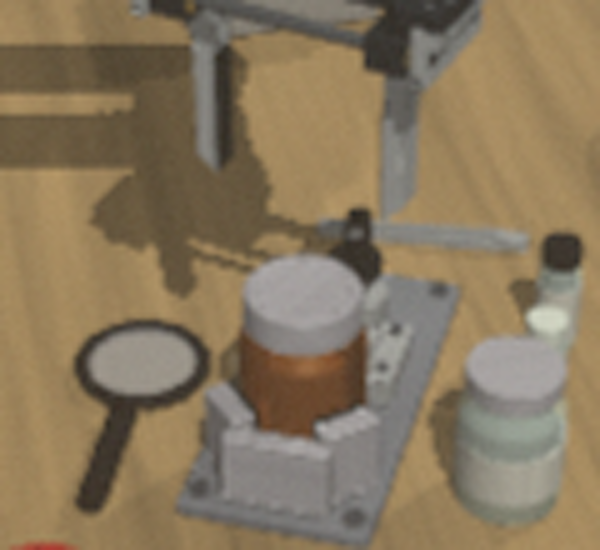

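Both fingertips, at (215,165) and (392,212), straddle the lid centre at (304,288) evenly. I descend.

```bash
python3 -m jog '[[[0,0,0],[1,3,30],-1],[[0,0,0],[1,3,60],-1],[[0,0,0],[1,3,80],-1],[[0,0,0],[1,3,90],-1],[[0,0,0],[1,3,91],-1]]'
python3 -c "
from h import *
go([.489,-.065,.092],-40)"
```

```text
time: 7.05
tool_pos: [0.4883, -0.0641, 0.0922]
ee_rot: [3.14, 0.002, -0.694]
wrist_force: [0.1, -0.2, 0.5]
width: 0.094
t 7.05 pos [ 0.4883 -0.0641  0.0922] rpy [ 1.799e+02  1.000e-01 -3.980e+01] F [ 0.1 -0.2  0.5] M [-0.05 -0.02 -0.03] w 0.094 j6 0.45
turn [0.1 0.1 0.2] shift [1.1 0.2 0.2]
```

```bash
python3 -m jog '[[[0,0,0],[0,0,0],0.3],[[0,0,0],[0,0,0],1],[[0,0,0],[0,0,0],1],[[0,0,0],[0,0,0],1],[[0,0,0],[0,0,0],1]]'
python3 -c "
from h import *
go([.489,-.065,.092],-40)"
```

```text
time: 7.55
tool_pos: [0.4885, -0.0628, 0.0943]
ee_rot: [-3.141, 0.003, -0.694]
wrist_force: [-4.8, 3.3, 3.8]
width: 0.0658
t 7.55 pos [ 0.4885 -0.0628  0.0943] rpy [-180.     0.2  -39.8] F [-4.8  3.3  3.8] M [ 0.66  0.88 -0.01] w 0.0658 j6 0.45
turn [-0.   0.2  0.2] shift [1.8 1.3 2.3]
```

```bash
python3 -m jog '[[[0,0,0],[-2,0,0],1],[[0,0,-5],[-2,0,0],1],[[0,0,-10],[-2,0,0],1],[[0,0,-15],[-2,0,0],1],[[0,0,-20],[-2,0,-0.3],1]]'
python3 - <<'E'
from h import *
go([.489,-.065,.092],-40)
E
```

```text
time: 8.05
tool_pos: [0.4889, -0.0633, 0.0949]
ee_rot: [3.141, -0.003, -0.343]
wrist_force: [0.3, -0.4, 2.8]
width: 0.0656
t 8.05 pos [ 0.4889 -0.0633  0.0949] rpy [180.   -0.2 -19.6] F [ 0.3 -0.4  2.8] M [-0.05  0.17 -0.38] w 0.0656 j6 0.1
turn [-0.  -0.2 20.4] shift [0.6 1.5 2.9]
```

```bash
python3 -m jog '[[[0,0,-6],[0,0,0],1],[[0,0,-12],[0,0,0],1],[[0,0,-18],[0,0,-0.3],1],[[0,0,-24],[0,0,-0.3],1],[[0,0,-30],[0,0,-0.5],1]]'
python3 - <<'E'
from h import *
go([.489,-.065,.092],-40)
E
python3 -m jog '[[[0,0,-5],[0,0,0],1],[[0,0,-10],[0,0,0],1]]'
python3 - <<'E'
from h import *
go([.489,-.065,.092],-40)
E
```

```text
time: 8.55
tool_pos: [0.489, -0.0634, 0.0954]
ee_rot: [3.14, -0.003, 0.181]
wrist_force: [1.4, 0.6, 2.6]
width: 0.0658
t 8.55 pos [ 0.489  -0.0634  0.0954] rpy [179.9  -0.2  10.4] F [1.4 0.6 2.6] M [-0.05  0.04 -0.31] w 0.0658 j6 -0.42
turn [ 0.  -0.2 50.4] shift [-0.3  1.6  3.4]
time: 8.75
tool_pos: [0.489, -0.0628, 0.0958]
ee_rot: [3.14, -0.003, 0.356]
wrist_force: [-1.3, 1.3, 4.9]
width: 0.0657
t 8.75 pos [ 0.489  -0.0628  0.0958] rpy [179.9  -0.2  20.4] F [-1.3  1.3  4.9] M [ 0.31  0.12 -0.15] w 0.0657 j6 -0.6
turn [-0.  -0.2 60.4] shift [-0.8  2.   3.8]
```

```bash
python3 -m jog '[[[0,0,-4],[0,0,0],1],[[0,0,-8],[0,0,0],1],[[0,0,-8],[0,0,0],1]]'
python3 - <<'E'
from h import *
go([.489,-.065,.092],-40)
E
```

```text
time: 9.05
tool_pos: [0.4893, -0.0631, 0.096]
ee_rot: [3.139, -0.003, 0.493]
wrist_force: [0.0, 0.1, 5.8]
width: 0.0655
t 9.05 pos [ 0.4893 -0.0631  0.096 ] rpy [179.8  -0.2  28.2] F [0.  0.1 5.8] M [ 0.03 -0.04 -0.01] w 0.0655 j6 -0.74
turn [ 0.1 -0.2 68.2] shift [-1.2  1.5  4. ]
```

The moment has dropped to zero after 68° and the spring pushes up at 5.8 N, so the threads have let go. I lift.

```bash
python3 -m jog '[[[0,0,0],[0,0,-2],1],[[0,0,0],[0,0,-4],1],[[0,0,0],[0,0,-6],1],[[0,0,0],[0,0,-6],1]]'
python3 - <<'E'
from h import *
go([.489,-.065,.134],28)
E
```

```text
time: 9.45
tool_pos: [0.4887, -0.063, 0.1005]
ee_rot: [3.14, -0.001, 0.492]
wrist_force: [4.0, -0.2, -1.6]
width: 0.0652
t 9.45 pos [ 0.4887 -0.063   0.1005] rpy [ 1.799e+02 -1.000e-01  2.820e+01] F [ 4.  -0.2 -1.6] M [-0.03 -0.89 -0.01] w 0.0652 j6 -0.74
turn [ 0.1 -0.1  0.2] shift [ -0.7   1.9 -33.5]
```

```bash
python3 -m jog '[[[0,0,0],[0,0,-7],1],[[0,0,0],[0,0,-14],1],[[0,0,0],[0,0,-21],1],[[0,0,0],[0,0,-28],1],[[0,0,0],[0,0,-33],1]]'
python3 -m jog '[[[0,0,0],[0,0,0],1],[[0,0,0],[0,0,0],1],[[0,0,0],[0,0,0],1],[[0,0,0],[0,0,0],1]]'
python3 - <<'E'
from h import *
go([.489,-.065,.134],28)
q,e=snap('side');p,d=snap('top')
b=cv2.resize(q[160:270,270:390],None,fx=4,fy=4,interpolation=cv2.INTER_CUBIC)[:,:,::-1]
a=cv2.resize(p[135:245,270:350],None,fx=4,fy=4,interpolation=cv2.INTER_CUBIC)[:,:,::-1]
cv2.imwrite('pics/l2.png',np.hstack([a,b]))
E
```

```text
time: 9.95
tool_pos: [0.4879, -0.0628, 0.1341]
ee_rot: [3.141, 0.0, 0.492]
wrist_force: [0.6, 1.0, -1.0]
width: 0.0658
time: 10.35
tool_pos: [0.4877, -0.0627, 0.1328]
ee_rot: [-3.141, 0.001, 0.492]
wrist_force: [-0.4, -0.2, -0.3]
width: 0.0657
t 10.35 pos [ 0.4877 -0.0627  0.1328] rpy [-180.     0.    28.2] F [-0.4 -0.2 -0.3] M [-0.01 -0.09  0.04] w 0.0657 j6 -0.74
turn [-0.   0.   0.2] shift [ 0.1  2.6 -1.2]
```

View pics/l2.png

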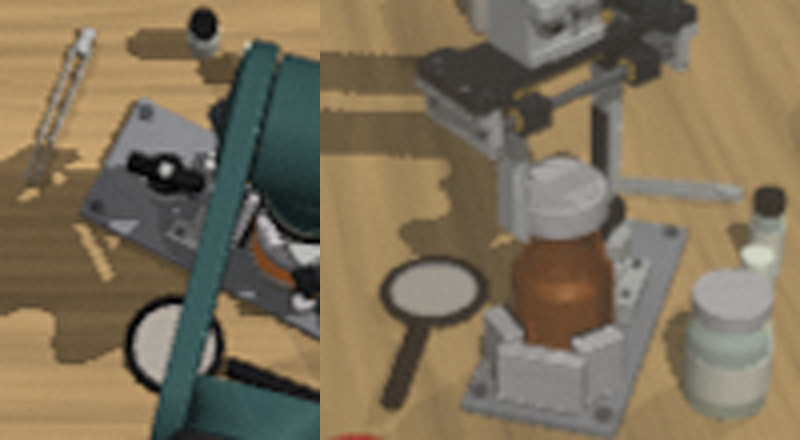

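The lid is level in the fingers at about (565,187), clear above the open neck. The jar is in place, the knob bar is still in its locked position at (165,172), and the bystanders visible in the crop are undisturbed. I hand in.

```bash
python3 -c "
from bench import close_job
print(close_job())"
```

```text
the job is handed in; nothing more can be done
None
```

The job is handed in at about 10.5 s of the 45 s allowed. The clamp is locked, and the lid is off the brown jar and held in the gripper above its mouth; no verdict was reported.

- **Knob:** I turned it clockwise onto its stop, where the wrist moment read about 0.64 N m. The grip bar went from -29° to about -107°, which puts the knob at about 1.4 rad. It was still in that position in the last picture.
- **Lid:** I turned it about 68° anticlockwise until the moment fell to zero, then lifted it straight up.
- **Last state:** The finger opening was 65.7 mm, so the lid is gripped. The tool was level, with under 1 N on the wrist.
- **Height:** The tool rose about 38.5 mm from where it gripped the lid, so the lower edge should be about 23 to 24 mm above the rim. I worked that out from the tool height and a rough check on the side picture; I did not measure the lid directly.
- **Jar and bystanders:** By eye, the jar and the bystanders in view had not moved. I did not measure the jar label, and I did not recheck the tub or seed box at the end.

**Knob contact:** My first descent onto the knob went wrong. A fingertip pressed on what I took to be its round hub, about 60 mm up, with about 22 N. I backed off, re-centred and gripped the bar a little higher. Pose readings taken while the arm was moving were off by up to 4 mm, which contributed to that contact.

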